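# Index the mitre table one hole over

## Task

Set the mitre table for the next cut: hook a fingertip under the pull ring on its swing arm, without pinching or forcing it, lift the index pin clear, swing the arm one hole towards the side where the offcut of steel channel lies, and let the pin drop fully home in that hole. Nothing is to be picked up; leave all the loose things on the bench where they are.

Things in the scene. Friction and masses are not known exactly. Their poses are not given: they have to be found in the camera images.
- jig: mitre table fixed to the bench: round table 170 mm across, grey wing 260 mm long with two aluminium fence plates 70 mm high at its back, steel index quadrant at its front (plate top 24 mm up). Origin on the bench under the swing arm's pivot; its x points from the pivot to the fence (roughly the robot's left, world +y), its y to the left when looking along x, z up
- swing (a joint): angle of the aluminium swing arm (36 mm wide, top 36 mm up) about its pivot. 0: points along the table's -x, at the middle hole, where it starts; positive: free end swung to the table's +y. Holes at 0, +-0.262, +-0.524, with 0.01 rad of play. With the pin lifted it turns with 1 to 2 N at the ring and stays where it is left
- pin (a joint): height (m) of the spring index pin, at the arm's free end 170 mm from the pivot, above fully home. 0: home in a hole 12 mm deep; over 0.012: clear; about 0.012 when resting on the plate between holes; 0.035: end of travel. It slides straight up; its spring pulls down 5 N at home, 8 N at 0.018. Let go within 3 mm of a hole it drops in
- ring_bar (a point): middle of the top bar of the pin's pull ring (turns with the arm, rises with the pin). Bar level, across the arm, 44 mm long, 7 mm thick, centre 112 mm above the bench when home, 131 mm from the pivot axis. About 70 mm of free height between bar and arm
- ring_mid (a point): middle of the ring's opening, 59 mm wide and 53 mm high inside. The steel wire ring rises from the pin's head (66 mm above the bench) and leans 40 degrees from upright towards the pivot: a fingertip enters from the arm's free end, sloping down 40 to 45 degrees towards the pivot, and lifts the bar from below
- channel_mid (a point): loose offcut of plain steel U-channel, open side up, 120 x 41 x 41 mm, lying beside the mitre table, on its +y side or its -y side; point at its middle
- carton_mid (a point): loose white carton with a blue band, 110 x 50 x 42 mm, lying beside the mitre table on the other side; point at its middle
- collar_mid (a point): loose steel pipe collar, a ring 64 mm across and 30 mm high lying flat; point at its centre
- jar_mid (a point): loose clear plastic jar with a grey cap, 48 mm across, 55 mm high; point half-way up
- mug_mid (a point): loose white mug, 76 mm across, 90 mm high; point half-way up
- coupler_mid (a point): loose grey plastic pipe coupler, 40 mm across, 50 mm high, standing; point half-way up
- driver_grip (a point): loose screwdriver lying flat; point on its handle
- spanner_grip (a point): loose spanner lying flat; point on its handle
- pivot (a point): pivot of the swing arm, 30 mm above the bench. On a circle of 170 mm about it the quadrant has five index holes, 15 degrees (0.262 rad) apart: the middle one straight towards the table's -x, two on either side

How it is judged:
On the way, in this order (a step that is already met when the one before it is completed fails the run):
1. the pin is lifted clear by the ring while the arm still stands at the middle hole (value of joint pin above 0.01 m and contact force between the fingers and pin above 1 N and value of joint swing between -0.1 and 0.1 rad), for 0.05 s.
2. the arm is swung across towards the channel with the pin lifted out (value of joint pin above 0.008 m and ((y of channel_mid in the frame of jig above 0 m and value of joint swing between 0.12 and 0.5 rad) or (y of channel_mid in the frame of jig below 0 m and value of joint swing between -0.5 and -0.12 rad))).
At the end, for the whole second after the job is handed in: The pin is home (within 3 mm) in the first hole from the middle on the channel's side (arm at 15 degrees, within 0.03 rad), the arm at rest, and every loose thing within 25 mm of where it was (value of joint pin below 0.003 m and ((y of channel_mid in the frame of jig above 0 m and value of joint swing between 0.2318 and 0.2918 rad) or (y of channel_mid in the frame of jig below 0 m and value of joint swing between -0.2918 and -0.2318 rad)) and velocity of joint swing between -0.02 and 0.02 rad/s and distance of each of channel_mid, carton_mid, collar_mid, jar_mid, mug_mid, coupler_mid, driver_grip, spanner_grip from where it was at the start of the episode below 0.025 m); the robot touches nothing.
It fails at once if a loose thing is lifted, carried or knocked more than 25 mm (distance of any of channel_mid, carton_mid, collar_mid, jar_mid, mug_mid, coupler_mid, driver_grip, spanner_grip from where it was at the start of the episode above 0.025 m).
It fails at once if the ring or pin is pinched or forced with more than 35 N (contact force between the fingers and pin above 35 N).
It fails at once if the arm is swung as far as the second hole, or to the next hole on the wrong side ((y of channel_mid in the frame of jig above 0 m and (value of joint swing above 0.48 rad or value of joint swing below -0.2 rad)) or (y of channel_mid in the frame of jig below 0 m and (value of joint swing below -0.48 rad or value of joint swing above 0.2 rad))).
It also fails if it takes over 42 s, if anything falls off the work surface, if the arm or the gripper's body presses on something with over 40 N, if the wrist force passes 120 N, or if a joint passes its speed limit or range.

## Robot

A 7-joint arm with a two-finger parallel gripper is mounted at the origin on the work surface. World frame = base frame: x ahead of the robot, y to its left, z up, the work surface at z = 0. Lengths are in m, angles in rad, forces in N, time in s.
With the tool pointing down it reaches from about 0.4 to 0.9 m from the base axis. Payload 5.5 kg.
Tool frame: the origin (TCP) lies between the finger pads; the fingertips stand 11 mm ahead of it and the grasp point (between the pads) lies 8 mm behind it (ctrl.tcp_to_tips is the z of the fingertips in the tool frame, in m); z points along the fingers, y is the line along which they close (so a half turn about z gives the same grasp; the last joint's range is limited). The gripper opens to 85 mm and grips with 20 to 120 N. Pads are 22 mm wide; open, the fingers measure 114 mm over their backs; the gripper's body (76 mm by 85 mm) begins 54 mm behind the grasp point. The pads swing forward as they close: fully open they stand 13 mm farther back than shut.
Start: joints at [1.488, 0.501, -0.427, 1.55, 0.221, 1.138, -0.21], TCP at [0.22, -0.612, 0.242] pointing down, gripper open.
Joint ranges: [-2.88, 2.88], [-0.31, 2.03], [-1.54, 1.56], [0.2, 2.42], [-1.41, 4.55], [0.19, 2.02], [-2.57, 2.57]. Speed limits (rad/s): [2.57, 2.57, 3.14, 3.14, 3.14, 3.14, 3.14].

## Interface

Orientations are given as a rotation vector (axis times angle).
In Python, from station import readout, vision, ctrl gives the robot as it stands. The module is installed in compiled form; this text tells all that it offers.
- The arm moves only by the shell command python3 -m inch 'ROWS' [FORCE]. ROWS is JSON, a list that holds one entry, the list of rows, each a list of 5 numbers: the shift along the tool's x, y, z in mm, then the turn about the tool's z in rad, then the finger opening in mm, from 0 to 85.4. In form: [[[tx, ty, tz, twist, fingers], ...]]. A call has 1 to 12 rows; each row shifts and turns the commanded pose from where the row before left it, along the tool's axes as they then stand; what a row does not reach is not made up. A row lasts 1/8 s, in which the tool goes at most 62.5 mm and 10.7 degrees, less where a joint would pass 70% of its speed; a pose out of reach is approached as far as the arm can. A call with a gripper value outside its range is refused whole. The fingers move at their own pace and stop on an object; FORCE is the grip in N (left out, the last holds). Time passes only in rows, so rows that do not move let the fingers close. It gives the time, the measured TCP pose, the force, the opening and the grip force at its end, in the units of the state.
- readout.state(): the state, without advancing time (a new reading comes with each control period).
- vision.snapshot(name): name is "scene" or "side" or "wrist"; returns the picture (420x560x3 uint8, red, green, blue); there is no depth.
- vision.camera_info(name): a dict with "fx", "fy", "cx", "cy" (pixels), "dist" ([k1, k2, p1, p2, k3] as OpenCV has them; the pictures are not rectified), "R" (3x3) and "t" (3): a world point X has camera coordinates R X + t; the wrist camera has in their place "hand_eye" (4x4, takes a point from camera to tool coordinates, whose origin is the TCP and whose axes are the flange's). Camera axes: x right, y down, z forward; pixel columns grow to the right and rows downward; lengths in m; the calibration is good to about 2 mm. A picture is of the moment at which its call begins: read the wrist's pose just before it. camera_info takes no time and is no camera call.
- ctrl.sign_off(): hands the job in; it is judged then, once.
The state is a dict: "t": time; "joints": joint angles; "joint_vel": joint speeds; "effort": joint torques, N m; "eef_pos": TCP position; "orientation": TCP orientation; "wrist_force": force on the tool from outside, world axes, zero at the start; "ft_torque": the same for the moment, N m; "width": opening from 0.0 (shut) to 1.0 (fully open); "grasp_force": force on a finger pad.
Only numpy, scipy, OpenCV 4.12 (cv2) and the standard library are available. Lean on these libraries where they do the work, as an engineer would, in place of code of your own. Each camera call takes 0.05 s, during which the arm holds its last target. There are 200 camera calls.

## Working session

There is one attempt and no reset: what is moved stays moved. The work goes in short steps, Python scripts to look and compute and a shell command to move; the robot and the scene stay as the last step left them, time stands still between calls to the robot, and variables do not carry over. Pictures are saved under pics/ and viewed, at most 10 in all, crops included, and the job is handed in when it is done.

```bash
mkdir -p pics; python3 - <<'E'
from station import readout,vision,ctrl
import cv2,numpy as np
s=readout.state();print(s['t'],s['eef_pos'],s['orientation'],s['width'],ctrl.tcp_to_tips)
for n in("scene","side"):
    cv2.imwrite(f"pics/{n}.png",vision.snapshot(n)[:,:,::-1])
    i=vision.camera_info(n);R=np.array(i['R']);print(n,i['fx'],i['cx'],i['cy'],i['dist'],-R.T@np.array(i['t']),R[2])
print(vision.camera_info("wrist"))
E
```

```text
0.0 [ 0.22004131 -0.61089971  0.24125769] [-3.09280938e+00 -5.40275905e-01  4.55497260e-04] 1.0013303350233445 0.011
scene 393.21370489240314 285.3359459854483 204.3854100284445 [-0.11237463  0.          0.          0.          0.        ] [ 0.94381779 -0.41040608  0.90138387] [-0.40871903  0.41528042 -0.81270593]
side 429.68086793593807 287.42093718962866 205.58550706753132 [-0.02736881  0.          0.          0.          0.        ] [0.17258549 0.91401886 0.83495714] [ 0.2764601  -0.73958583 -0.61366328]
{'fx': 331.6992128772892, 'fy': 331.6992128772892, 'cx': 275.3520471354622, 'cy': 207.60184579256074, 'dist': array([-0.01785093,  0.        ,  0.        ,  0.        ,  0.        ]), 'hand_eye': array([[ 1.66181873e-04, -9.46721493e-01, -3.22053392e-01,
         8.32755388e-02],
       [ 9.99999952e-01,  2.41591591e-04, -1.94185463e-04,
         8.72475006e-04],
       [ 2.61644943e-04, -3.22053344e-01,  9.46721488e-01,
        -1.31906258e-01],
       [ 0.00000000e+00,  0.00000000e+00,  0.00000000e+00,
         1.00000000e+00]])}
```

View pics/scene.png

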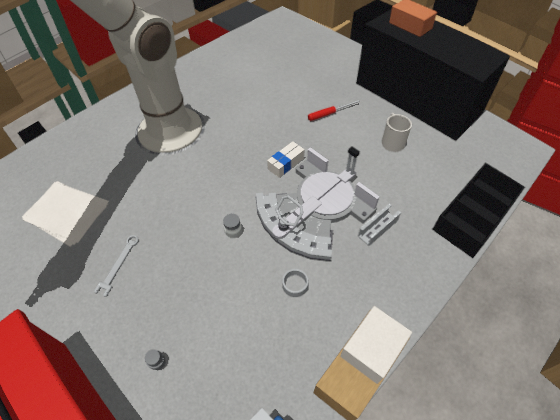

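View pics/side.png

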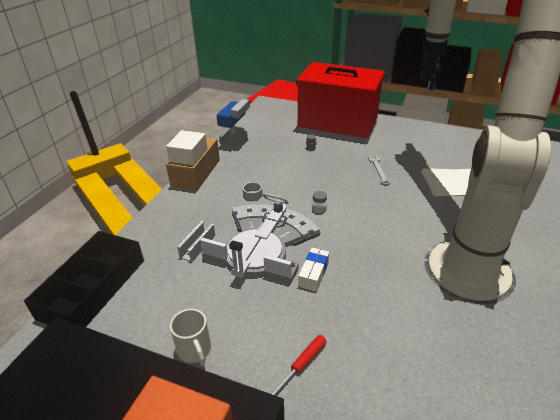

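The scene view shows the round table near (327,195), the ring near (290,212), the channel at (380,224) and the carton at (287,159). The channel lies on the world +x side, which is jig -y. I'll enlarge both views.

```bash
python3 - <<'E'
import cv2
a=cv2.imread("pics/scene.png")[140:270,240:410];b=cv2.imread("pics/side.png")[170:300,170:340]
cv2.imwrite("pics/z1.png",cv2.resize(a,None,fx=4.5,fy=4.5,interpolation=cv2.INTER_CUBIC))
cv2.imwrite("pics/z2.png",cv2.resize(b,None,fx=4.5,fy=4.5,interpolation=cv2.INTER_CUBIC))
E
```

```text
(no output)
```

View pics/z1.png

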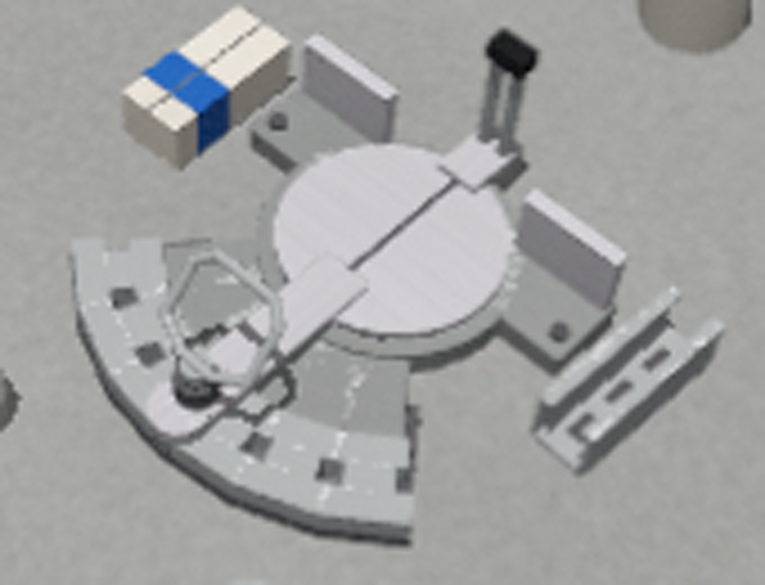

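View pics/z2.png

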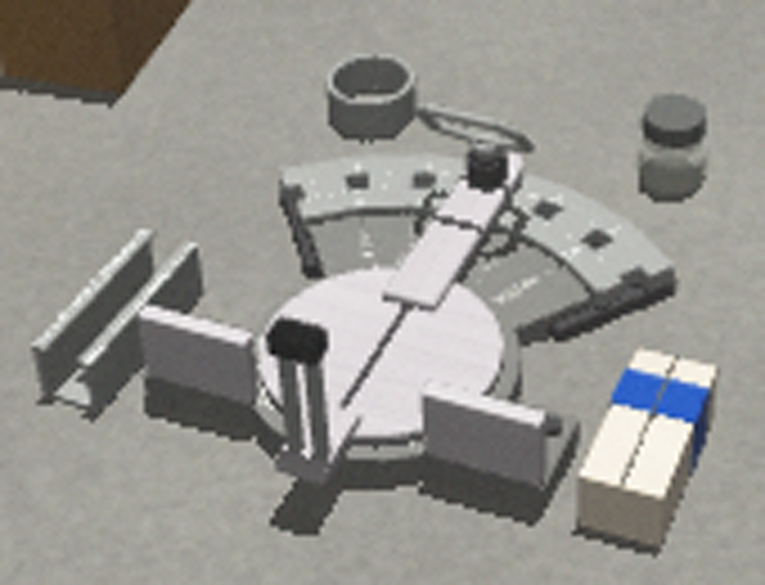

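The zoomed crops show the bar of the pull ring at about z1 (247,275), the pin head at (195,375) and the table centre at (394,238). In z2 the bar is at about (475,125), the head at (488,160) and the table centre at (381,353). I'll triangulate these.

```bash
cat > h.py <<'E'
import numpy as np,cv2
from station import vision
def ray(n,p,T=None):
    i=vision.camera_info(n);K=np.array([[i['fx'],0,i['cx']],[0,i['fy'],i['cy']],[0,0,1]])
    u=cv2.undistortPoints(np.array([[p]],float),K,np.array(i['dist']))[0,0];d=np.array([*u,1])
    if T is None: R=np.array(i['R']);return -R.T@np.array(i['t']),R.T@d
    M=T@np.array(i['hand_eye']);return M[:3,3],M[:3,:3]@d
def tri(rs):
    A=0;b=0
    for o,d in rs:
        d=d/np.linalg.norm(d);P=np.eye(3)-np.outer(d,d);A=A+P;b=b+P@o
    x=np.linalg.solve(A,b);return x,[np.linalg.norm(np.cross(x-o,d/np.linalg.norm(d)))for o,d in rs]
def plane(r,z): o,d=r;return o+d*(z-o[2])/d[2]
E
python3 - <<'E'
from h import *
np.set_printoptions(precision=4,suppress=True)
S=lambda x,y:ray("scene",(240+(x+.5)/4.5-.5,140+(y+.5)/4.5-.5))
D=lambda x,y:ray("side",(170+(x+.5)/4.5-.5,170+(y+.5)/4.5-.5))
for k,a,b in [("table",(394,238),(381,353)),("bar",(247,275),(475,125)),("head",(195,378),(488,165))]:print(k,*tri([S(*a),D(*b)]))
print("bar z=.112",plane(S(247,275),.112),plane(D(475,125),.112))
print("table z=.03",plane(S(394,238),.03),plane(D(381,353),.03))
print("fence top ends .07",[plane(S(*p),.07) for p in[(312,38),(395,97),(530,193),(622,262)]])
print("side fence",[plane(D(*p),.07) for p in[(143,308),(250,340),(425,385),(545,412)]])
print("holes .024",[plane(S(*p),.024) for p in[(124,297),(150,352),(258,446),(331,470),(405,480)]])
print("chan z.04",[plane(S(*p),.041) for p in[(535,432),(675,293),(720,325),(580,470)]])
print("collar/jar side",plane(D(372,120),0.01),plane(D(672,180),0.01))
E
```

```text
table [0.5575 0.1476 0.0261] [np.float64(0.0013308101955732663), np.float64(0.0013308101955734357)]
bar [0.5492 0.0173 0.108 ] [np.float64(0.004392563564624041), np.float64(0.004392563564624123)]
head [ 0.5526 -0.0221  0.0475] [np.float64(0.00022340490553888058), np.float64(0.00022340490553882602)]
bar z=.112 [0.5553 0.0169 0.112 ] [0.5437 0.0193 0.112 ]
table z=.03 [0.5604 0.1457 0.03  ] [0.5545 0.1506 0.03  ]
fence top ends .07 [array([0.4336, 0.2063, 0.07  ]), array([0.5053, 0.2052, 0.07  ]), array([0.6145, 0.2039, 0.07  ]), array([0.6858, 0.2011, 0.07  ])]
side fence [array([0.6828, 0.2016, 0.07  ]), array([0.611 , 0.2046, 0.07  ]), array([0.5018, 0.2038, 0.07  ]), array([0.4313, 0.2006, 0.07  ])]
holes .024 [array([0.4699, 0.0001, 0.024 ]), array([ 0.5099, -0.017 ,  0.024 ]), array([ 0.6005, -0.0191,  0.024 ]), array([ 0.6412, -0.0015,  0.024 ]), array([0.6757, 0.023 , 0.024 ])]
chan z.04 [array([0.7137, 0.09  , 0.041 ]), array([0.7139, 0.2262, 0.041 ]), array([0.7472, 0.226 , 0.041 ]), array([0.7474, 0.0882, 0.041 ])]
collar/jar side [ 0.6676 -0.0873  0.01  ] [ 0.4457 -0.0945  0.01  ]
```

The geometry is consistent: the pivot is near (0.557, 0.147), the bar near (0.555, 0.016, 0.112), and the fence is parallel to world x. The channel sits at x≈0.73, which is jig -y, so the swing goes negative.

The rows have no tilt command, so I need to find out how the arm behaves at the edge of its reach. I'll test that in free space.

```bash
python3 -m inch '[[[-47,-17,0,0,0],[-47,-17,0,0,0],[-47,-17,0,0,0],[-47,-17,0,0,0],[17,-47,0,0,0],[17,-47,0,0,0],[17,-47,0,0,0],[17,-47,0,0,0]]]'; python3 -c "
from station import readout;s=readout.state();print(s['joints'],s['orientation'])"; python3 -m inch '[[[17,-47,0,0,0],[17,-47,0,0,0],[17,-47,0,0,0]]]'; python3 -c "
from station import readout;s=readout.state();print(s['joints'],s['orientation'])"
```

```text
t: 1.1
eef_pos: [0.0206, -0.4094, 0.2419]
orientation: [-3.094, -0.54, -0.0]
wrist_force: [0.2, -0.1, 0.3]
width: 0.004
grasp_force: 0.0
[ 1.88362502  0.05201167 -0.43881673  2.11220958  0.0263899   0.98314985
  0.20553694] [-3.09411088e+00 -5.40133015e-01 -2.52333029e-04]
t: 1.48
eef_pos: [0.0208, -0.2595, 0.2419]
orientation: [-3.094, -0.54, -0.0]
wrist_force: [-0.2, 0.5, 1.1]
width: 0.001
grasp_force: 0.0
[ 1.88418472 -0.29667628 -0.40092747  2.38751691 -0.13340134  1.03289971
  0.34261701] [-3.09428899e+00 -5.40156194e-01 -2.88770957e-04]
```

```bash
python3 -m inch '[[[7,-19,0,0,0],[7,-19,0,0,0],[7,-19,0,0,0]]]'; python3 -c "
from station import readout;s=readout.state();print(s['joints'],s['orientation'])"
```

```text
t: 1.85
eef_pos: [0.0249, -0.2369, 0.2343]
orientation: [-3.066, -0.539, -0.003]
wrist_force: [1.3, -0.2, -0.2]
width: -0.002
grasp_force: 0.0
[ 1.64463715 -0.3064989  -0.23037771  2.42394721 -0.08092289  1.04698358
  0.24460073] [-3.06561610e+00 -5.39170846e-01 -3.01938553e-03]
```

Beyond its reach the arm trades orientation for position, and it tilted 1.6° towards +y. Next I'll check whether the tilt persists when I come back within reach.

```bash
python3 -m inch '[[[-19,53,-20,0,0],[-19,53,-20,0,0],[-19,53,-20,0,0]]]'; python3 -c "
from station import readout;s=readout.state();print(s['joints'],s['orientation'])"
```

```text
t: 2.22
eef_pos: [0.0246, -0.4093, 0.2897]
orientation: [-3.066, -0.535, -0.002]
wrist_force: [-0.1, 1.0, 1.3]
width: 0.0
grasp_force: 0.0
[ 1.66946522e+00  7.24060864e-03 -2.24468713e-01  2.03674142e+00
  1.76840438e-03  1.12699741e+00  2.18917619e-01] [-3.06608956e+00 -5.35027814e-01 -2.15542325e-03]
```

The tilt persists, so I can ratchet it at the outer reach limit on the +y side, where an outward tilt is exactly the +y slope I need. I'll travel there high.

```bash
python3 -m inch '[[[49,-6,-24,0,0],[49,-6,-24,0,0],[49,-6,-24,0,0],[49,-6,-24,0,0],[49,-6,-24,0,0],[49,-6,-24,0,0],[49,-6,-24,0,0],[49,-6,-24,0,0],[49,-6,-24,0,0],[0,0,0,0.15,0],[0,0,0,0.15,0]]]'; python3 -c "
from station import readout;s=readout.state();print(s['joints'],s['orientation'])"
```

```text
t: 3.6
eef_pos: [0.4226, -0.2133, 0.5094]
orientation: [-3.111, -0.066, 0.005]
wrist_force: [-0.3, -0.5, -0.6]
width: -0.0
grasp_force: 0.0
[ 1.21100621  0.05044983 -0.81197683  1.52268199  0.0109251   1.5991616
 -1.12858918] [-3.11132523 -0.06626285  0.00494991]
```

```bash
python3 -m inch '[[[0,0,0,0.15,0]]]' >/dev/null; python3 -c "
from station import readout;s=readout.state();print(s['joints'],s['orientation'])"
```

```text
[ 1.20661147  0.04944007 -0.80565414  1.52366471  0.0103306   1.59908685
 -1.27822611] [-3.10790447  0.16944849  0.00916068]
```

```bash
python3 -m inch '[[[0,0,0,-0.18,0],[0,0,0,-0.18,0],[0,0,0,-0.18,0],[0,0,0,-0.18,0],[0,0,0,-0.18,0],[0,0,0,-0.18,0],[0,0,0,-0.12,0]]]' >/dev/null;  python3 -m inch '[[[44,-36,0,0,0],[44,-36,0,0,0],[44,-36,0,0,0],[44,-36,0,0,0],[44,-36,0,0,0],[44,-36,0,0,0],[44,-36,0,0,0],[44,-36,0,0,0],[44,-36,0,0,0],[44,-36,0,0,0]]]' ;  python3 -c "
from station import readout;from scipy.spatial.transform import Rotation as R;s=readout.state();print(s['joints'],R.from_rotvec(s['orientation']).as_matrix().round(3))"
```

```text
t: 5.85
eef_pos: [0.3031, 0.3391, 0.5254]
orientation: [-2.66, -1.624, -0.019]
wrist_force: [2.0, 1.0, -1.1]
width: 0.0
grasp_force: 0.0
[ 0.77133604 -0.18263331 -1.41651217  1.53958795 -0.20420845  1.61483558
 -1.12899017] [[ 0.457  0.89  -0.003]
 [ 0.889 -0.457  0.027]
 [ 0.023 -0.015 -1.   ]]
```

```bash
python3 -m inch '[[[31,-51,0,-0.05,0],[31,-51,0,-0.05,0],[31,-51,0,-0.05,0],[31,-51,0,-0.05,0],[31,-51,0,-0.05,0],[31,-51,0,-0.05,0],[31,-51,0,-0.05,0],[31,-51,0,-0.05,0]]]' ;  python3 -c "
from station import readout;from scipy.spatial.transform import Rotation as R;s=readout.state();print(s['joints'],R.from_rotvec(s['orientation']).as_matrix().round(3))"
```

```text
t: 6.85
eef_pos: [-0.0373, 0.5334, 0.5456]
orientation: [-2.21, -2.056, -0.207]
wrist_force: [-0.2, 1.2, 1.0]
width: 0.006
grasp_force: 0.0
[ 0.20911313 -0.30682982 -1.53507945  1.4569134  -0.32536637  1.51136172
 -1.43474391] [[ 0.07   0.997  0.021]
 [ 0.981 -0.073  0.177]
 [ 0.178  0.008 -0.984]]
```

The tool is already tilted 10° exactly towards +y. I'll keep pulling in +y.

```bash
python3 -m inch '[[[54,0,0,0,0],[54,0,0,0,0],[54,0,0,0,0],[54,0,0,0,0]]]' ;  python3 -c "
from station import readout;from scipy.spatial.transform import Rotation as R;s=readout.state();print(s['joints'],R.from_rotvec(s['orientation']).as_matrix().round(3))"
```

```text
t: 7.35
eef_pos: [-0.0097, 0.5841, 0.5885]
orientation: [-2.119, -1.966, -0.34]
wrist_force: [0.1, 0.3, -0.1]
width: -0.001
grasp_force: 0.0
[ 0.2940015  -0.30600668 -1.53436301  1.38998102 -0.38675399  1.43405329
 -1.37357703] [[ 0.072  0.997  0.013]
 [ 0.944 -0.073  0.323]
 [ 0.323 -0.011 -0.946]]
```

```bash
python3 -m inch '[[[54,0,0,0,0],[54,0,0,0,0],[54,0,0,0,0],[54,0,0,0,0],[54,0,0,0,0],[54,0,0,0,0],[54,0,0,0,0],[54,0,0,0,0]]]' ;  python3 -c "
from station import readout;from scipy.spatial.transform import Rotation as R;s=readout.state();print(s['joints'],R.from_rotvec(s['orientation']).as_matrix().round(3))"
```

```text
t: 8.35
eef_pos: [0.0171, 0.6576, 0.7233]
orientation: [-1.931, -1.799, -0.586]
wrist_force: [0.2, 0.3, 0.2]
width: 0.0
grasp_force: 0.0
[ 0.43179938 -0.30592589 -1.5342895   1.18117297 -0.51782383  1.36438697
 -1.31610204] [[ 0.067  0.998  0.013]
 [ 0.814 -0.062  0.578]
 [ 0.577 -0.029 -0.816]]
```

```bash
python3 -m inch '[[[54,0,0,0,0],[54,0,0,0,0],[54,0,0,0,0],[54,0,0,0,0]]]' ;  python3 -c "
from station import readout;from scipy.spatial.transform import Rotation as R;s=readout.state();print(s['joints'],R.from_rotvec(s['orientation']).as_matrix().round(3))"
```

```text
t: 8.85
eef_pos: [0.0257, 0.6777, 0.8066]
orientation: [-1.84, -1.712, -0.697]
wrist_force: [-0.1, 0.5, -0.7]
width: -0.004
grasp_force: 0.0
[ 0.50995403 -0.30594536 -1.53426287  1.0498549  -0.59242332  1.35754598
 -1.30772281] [[ 0.065  0.998  0.017]
 [ 0.726 -0.059  0.685]
 [ 0.685 -0.032 -0.728]]
```

```bash
python3 -m inch '[[[54,0,0,0,0],[54,0,0,0,0]]]' ;  python3 -c "
from station import readout;from scipy.spatial.transform import Rotation as R;s=readout.state();print(s['joints'],R.from_rotvec(s['orientation']).as_matrix().round(3))"
```

```text
t: 9.1
eef_pos: [0.0292, 0.683, 0.8505]
orientation: [-1.794, -1.668, -0.75]
wrist_force: [0.4, -0.2, -0.7]
width: -0.002
grasp_force: 0.0
[ 0.55456286 -0.3059066  -1.53425351  0.97863902 -0.63430496  1.35940751
 -1.30763474] [[ 0.064  0.998  0.02 ]
 [ 0.677 -0.058  0.734]
 [ 0.733 -0.033 -0.679]]
```

```bash
cat > st.py <<'E'
import sys,numpy as np
from station import readout;from scipy.spatial.transform import Rotation as R
s=readout.state();M=R.from_rotvec(s['orientation']).as_matrix();p=s['eef_pos']
print(round(s['t'],2),'p',p.round(4),'z',M[:,2].round(3),'y',M[:,1].round(3),'j',s['joints'].round(2),'F',s['wrist_force'].round(1))
if len(sys.argv)>3:
    v=np.array(sys.argv[1:4],float)-p;t=M.T@v*1000;n=int(np.ceil(np.linalg.norm(t)/(float(sys.argv[4]) if len(sys.argv)>4 else 57)));print('tool',t.round(1),'n',n,(t/n).round(1))
E
python3 -m inch '[[[-46,35,0,0,0],[-46,35,0,0,0],[-46,35,0,0,0],[-46,35,0,0,0],[-46,35,0,0,0],[-46,35,0,0,0]]]' >/dev/null;python3 st.py .45 .0 .45
```

```text
9.85 p [0.1914 0.5114 0.6796] z [ 0.03   0.737 -0.676] y [ 0.997 -0.066 -0.028] j [-0.65 -0.3  -0.26  1.68 -0.58  1.08 -0.91] F [0.1 0.2 1. ]
tool [-496.3  298.4 -214. ] n 11 [-45.1  27.1 -19.5]
```

```bash
python3 -m inch '[[[-45,27,-19,0,0],[-45,27,-19,0,0],[-45,27,-19,0,0],[-45,27,-19,0,0],[-45,27,-19,0,0],[-45,27,-19,0,0],[-45,27,-19,0,0],[-45,27,-19,0,0],[-45,27,-19,0,0],[-45,27,-19,0,0],[-45,27,-19,0,0]]]' >/dev/null;python3 st.py .555 -.13 .22
```

```text
11.22 p [0.4689 0.0406 0.4579] z [ 0.006  0.725 -0.688] y [ 0.998 -0.048 -0.043] j [-0.13  0.14  0.56  1.78 -0.79  1.65  0.48] F [-0.4 -0.2 -0.5]
tool [-283.9  104.3   40.5] n 6 [-47.3  17.4   6.7]
```

```bash
python3 -m inch '[[[-47,17,2,0,0],[-47,17,2,0,0],[-47,17,2,0,0],[-47,17,2,0,0],[-47,17,2,0,0],[-47,17,2,0,0]]]' >/dev/null;python3 st.py .555 -.113 .191; python3 -c "
from station import vision as v;import cv2
cv2.imwrite('pics/w1.png',v.snapshot('wrist')[:,:,::-1])
cv2.imwrite('pics/s2.png',v.snapshot('scene')[:,:,::-1])"; python3 st.py|head -1
```

```text
11.97 p [ 0.5522 -0.1488  0.2394] z [ 0.005  0.725 -0.689] y [ 0.998 -0.048 -0.044] j [ 0.2   0.7   0.58  1.58 -0.9   1.67  0.97] F [ 0.5  0.1 -0. ]
tool [-10.3   3.2  59.3] n 2 [-5.1  1.6 29.6]
12.07 p [ 0.5503 -0.1503  0.2345] z [ 0.001  0.725 -0.689] y [ 0.997 -0.052 -0.053] j [ 0.2   0.71  0.58  1.58 -0.9   1.67  0.97] F [-1.3  0.9  0.2]
```

View pics/w1.png

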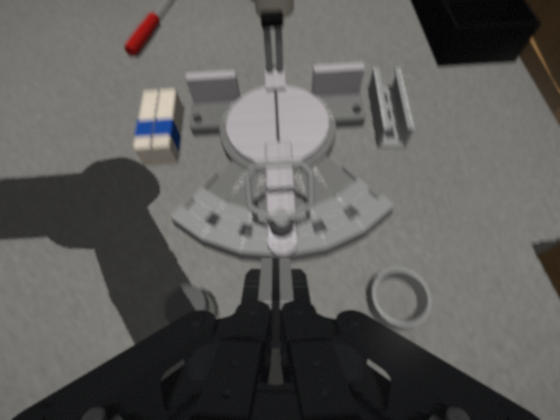

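In the wrist view the ring bar's middle is at about (281,166), the shut fingertips are at (275,262) and the pin head is at (281,215). The jar is at (205,300) and the collar at (400,298), both well below the tool.

```bash
python3 - <<'E'
from h import *
from station import readout;from scipy.spatial.transform import Rotation as R
s=readout.state();T=np.eye(4);T[:3,:3]=R.from_rotvec(s['orientation']).as_matrix();T[:3,3]=s['eef_pos']
w=lambda x,y:ray("wrist",(x,y),T)
S=lambda x,y:ray("scene",(240+(x+.5)/4.5-.5,140+(y+.5)/4.5-.5))
print("bar",plane(w(281,166),.112),tri([w(281,166),S(247,275)]))
print("holes",plane(w(247,230),.024),plane(w(320,228),.024))
print("table",plane(w(278,124),.03))
E
python3 st.py .555 -.08 .16
```

```text
bar [0.55779035 0.00066343 0.112     ] (array([0.55613706, 0.01239999, 0.10662067]), [np.float64(0.006773867409720423), np.float64(0.006773867409720449)])
holes [ 0.51202945 -0.02677063  0.024     ] [ 0.59882922 -0.03071553  0.024     ]
table [0.55807492 0.12884169 0.03      ]
12.07 p [ 0.5503 -0.1503  0.2345] z [ 0.001  0.725 -0.689] y [ 0.997 -0.052 -0.053] j [ 0.2   0.71  0.58  1.58 -0.9   1.67  0.97] F [-1.3  0.9  0.2]
tool [ -5.2   5.  102.3] n 2 [-2.6  2.5 51.1]
```

```bash
python3 -m inch '[[[-2,3,51,0,0],[-2,3,51,0,0],[0,0,0,0,0],[0,0,0,0,0]]]' >/dev/null;python3 st.py .556 -.068 .151; python3 -c "
from station import vision as v;import cv2
cv2.imwrite('pics/w2.png',v.snapshot('wrist')[:,:,::-1])
a=v.snapshot('scene')[:,:,::-1][140:270,200:370]
cv2.imwrite('pics/s3.png',cv2.resize(a,None,fx=4.5,fy=4.5,interpolation=cv2.INTER_CUBIC))"; python3 st.py|head -1
```

```text
12.57 p [ 0.5578 -0.0766  0.1687] z [ 0.005  0.725 -0.689] y [ 0.998 -0.047 -0.043] j [ 0.12  0.74  0.53  1.7  -0.97  1.51  1.01] F [ 0.2 -1.   0.4]
tool [-7.  -1.5 18.5] n 1 [-7.  -1.5 18.5]
12.68 p [ 0.558  -0.0779  0.1691] z [ 0.007  0.724 -0.69 ] y [ 0.998 -0.049 -0.042] j [ 0.12  0.74  0.54  1.7  -0.97  1.51  1.01] F [ 0.  -0.1 -0.2]
```

View pics/w2.png

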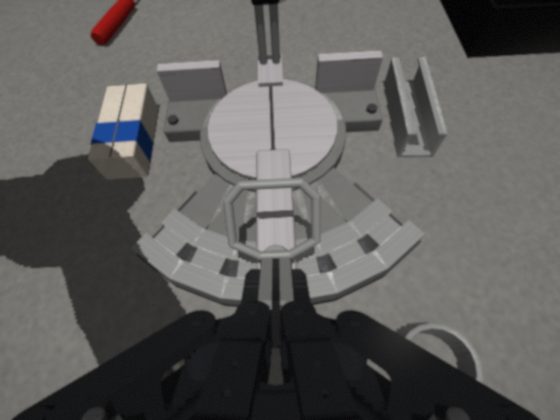

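View pics/s3.png

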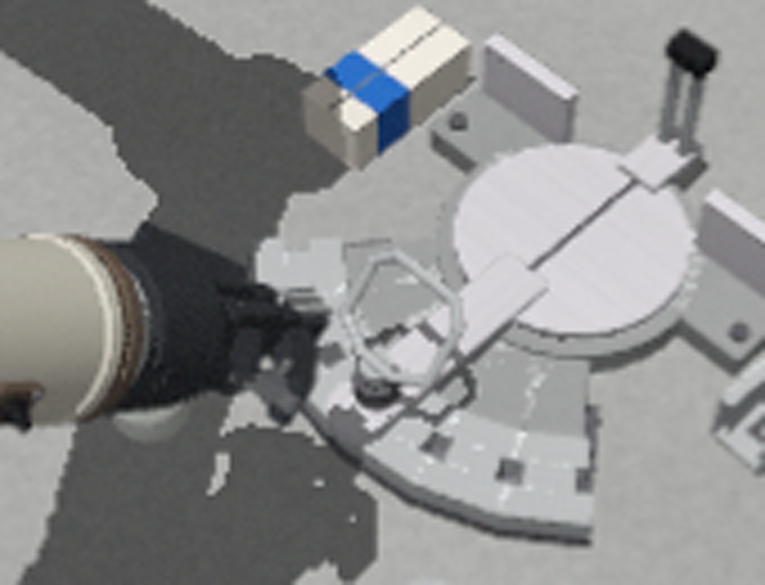

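In the wrist view the ring bar runs from (240,183) to (305,183), its middle at (272,183). The opening spans x 230-317 and y 188-250, and the fingertips at (275,258) are just short of it.

```bash
python3 - <<'E'
from h import *
from station import readout;from scipy.spatial.transform import Rotation as R
s=readout.state();T=np.eye(4);T[:3,:3]=R.from_rotvec(s['orientation']).as_matrix();T[:3,3]=s['eef_pos']
w=lambda x,y:ray("wrist",(x,y),T)
S=lambda x,y:ray("scene",(240+(x+.5)/4.5-.5,140+(y+.5)/4.5-.5))
b,e=tri([w(272.5,183),S(247,275)]);print("bar",plane(w(272.5,183),.112),b,e[0],"in tool",(T[:3,:3].T@(b-T[:3,3])).round(4))
print("holes",plane(w(231,267),.024),plane(w(325,263),.024), "table",plane(w(273,126),.03))
for b in([.556,.016,.112],[.556,.010,.112]): print((T[:3,:3].T@(b-T[:3,3])).round(4))
i=vision.camera_info("wrist");H=np.linalg.inv(np.array(i['hand_eye']));q=H@[0,0,.011,1];print("tip px",q[:2]/q[2]*i['fx']+[i['cx'],i['cy']])
E
```

```text
bar [0.55854732 0.01292139 0.112     ] [0.55834834 0.01221837 0.11669587] 0.0019098589720854984 in tool [ 0.0241 -0.0019  0.1014]
holes [ 0.51403039 -0.02070296  0.024     ] [ 0.60106243 -0.02229841  0.024     ] table [0.5606893  0.13998089 0.03      ]
[ 0.0231 -0.0042  0.1074]
[ 0.019  -0.0039  0.103 ]
tip px [274.04025135 273.37204935]
```

The bar lies +22 mm (x), -3 mm (y) and 103 mm (z) from the TCP in the tool frame, so the shut fingers (±11 mm) go under it with clearance. I'll insert them 20 mm past the bar.

```bash
python3 -m inch '[[[-5,-3,30,0,0],[0,0,30,0,0],[0,0,25,0,0],[0,0,25,0,0],[0,0,0,0,0],[0,0,0,0,0]]]'; python3 st.py; python3 -c "
from station import vision as v;import cv2
cv2.imwrite('pics/w3.png',v.snapshot('wrist')[60:400,80:480,::-1])"
```

```text
t: 13.42
eef_pos: [0.5547, -0.0005, 0.0889]
orientation: [-1.793, -1.678, -0.725]
wrist_force: [-0.2, 0.9, 1.2]
width: -0.002
grasp_force: 0.0
13.43 p [ 5.547e-01 -5.000e-04  8.890e-02] z [ 0.005  0.725 -0.689] y [ 0.998 -0.048 -0.044] j [ 0.04  0.8   0.47  1.81 -1.08  1.35  1.07] F [-0.2  0.9  1.2]
```

View pics/w3.png

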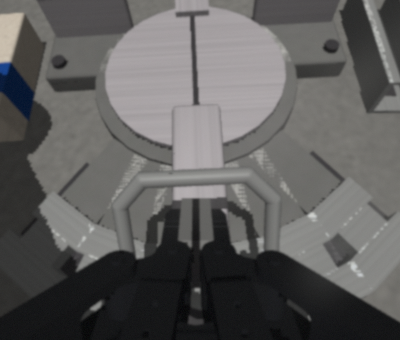

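The bar passes over the fingertips and is centred (full-image column ≈277), with no contact yet. Now I'll lift straight up in steps and watch the force.

```bash
python3 -m inch '[[[5.8,-0.4,-5.5,0,0],[5.8,-0.4,-5.5,0,0],[0,0,0,0,0]]]'|sed -n '2p;4p'; python3 -m inch '[[[4.4,-0.3,-4.1,0,0],[0,0,0,0,0]]]'|sed -n '2p;4p'; python3 -m inch '[[[4.4,-0.3,-4.1,0,0],[0,0,0,0,0]]]'|sed -n '2p;4p'
```

```text
eef_pos: [0.5548, -0.0002, 0.1056]
wrist_force: [-0.7, -0.9, -0.2]
eef_pos: [0.554, -0.0003, 0.1102]
wrist_force: [0.7, -1.9, -6.7]
eef_pos: [0.5539, -0.0001, 0.1165]
wrist_force: [-0.4, -3.0, -6.4]
```

```bash
python3 -m inch '[[[4.4,-0.3,-4.1,0,0],[4.4,-0.3,-4.1,0,0],[0,0,0,0,0]]]'|sed -n '1,2p;4p'; python3 st.py; python3 -c "
from station import vision as v;import cv2
a=v.snapshot('wrist')[60:400,80:480,::-1];b=v.snapshot('side')[170:255,220:320,::-1]
b=cv2.resize(b,(400,340),interpolation=cv2.INTER_CUBIC)
import numpy as np;cv2.imwrite('pics/w4.png',np.hstack([a,b]))"
```

```text
t: 14.72
eef_pos: [0.554, -0.0, 0.1289]
wrist_force: [0.4, -5.4, -9.1]
14.72 p [ 0.554  -0.      0.1289] z [ 0.004  0.725 -0.689] y [ 0.998 -0.048 -0.044] j [ 0.02  0.74  0.49  1.81 -1.05  1.38  1.02] F [ 0.4 -5.4 -9.1]
```

View pics/w4.png

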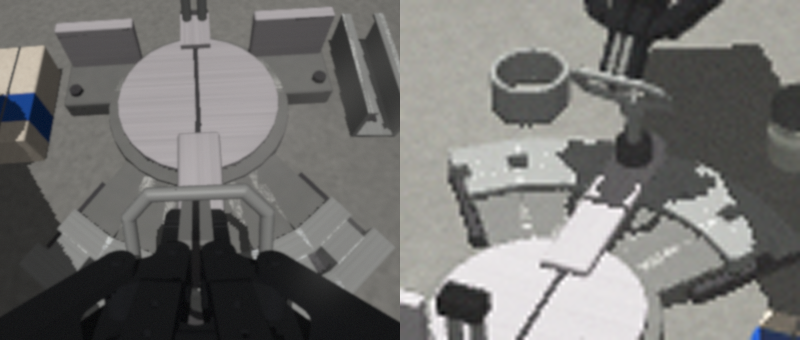

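The pin is lifted about 19 mm, with 9 N on the wrist. Now I'll swing towards the channel (world +x, tool +y).

```bash
python3 -m inch '[[[0.8,8,0.4,0,0],[0.8,8,0.4,0,0],[0,0,0,0,0]]]'|sed -n '2p;4p';  python3 -m inch '[[[1,8,0.8,0,0],[0,0,0,0,0]]]'|sed -n '2p;4p'; python3 -c "
from station import vision as v;import cv2
a=v.snapshot('wrist')[60:400,80:480,::-1];cv2.imwrite('pics/w5.png',a)"
```

```text
eef_pos: [0.5708, 0.0003, 0.1281]
wrist_force: [0.4, -6.3, -9.6]
eef_pos: [0.5788, 0.0012, 0.1279]
wrist_force: [0.7, -6.7, -8.4]
```

View pics/w5.png

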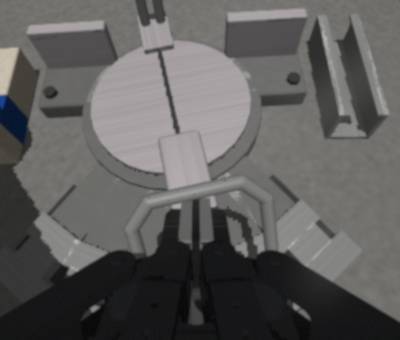

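The ring follows the fingers and is still roughly centred. The slot at (160,50)-(177,130) puts the arm at about 11°. I need 9 mm more, then I'll lower gently and check the force: contact should be lost at z≈0.1205 if the pin rests on the plate, or at 0.1085 if it goes home.

```bash
python3 -m inch '[[[1,4.6,0.8,0,0],[1,4.6,0.8,0,0],[0,0,0,0,0],[0,0,0,0,0]]]'|sed -n '1,2p;4p';  python3 -m inch '[[[-2.9,0.2,2.8,0,0],[-2.2,0.1,2.1,0,0],[0,0,0,0,0]]]'|sed -n '2p;4p'; python3 -m inch '[[[-2.9,0.2,2.8,0,0],[0,0,0,0,0]]]'|sed -n '2p;4p'
```

```text
t: 16.0
eef_pos: [0.5881, 0.0028, 0.1279]
wrist_force: [1.6, -7.0, -9.4]
eef_pos: [0.5881, 0.0029, 0.1209]
wrist_force: [1.7, -7.4, -8.0]
eef_pos: [0.5882, 0.0029, 0.1169]
wrist_force: [1.6, -7.9, -7.6]
```

```bash
python3 -m inch '[[[-2.9,0.2,2.8,0,0],[0,0,0,0,0]]]'|sed -n '2p;4p'; python3 -m inch '[[[-2.9,0.2,2.8,0,0],[0,0,0,0,0]]]'|sed -n '2p;4p';python3 -m inch '[[[-2.9,0.2,2.8,0,0],[0,0,0,0,0]]]'|sed -n '2p;4p'; python3 -m inch '[[[-2.9,0.2,2.8,0,0],[0,0,0,0,0]]]'|sed -n '2p;4p'
```

```text
eef_pos: [0.5885, 0.0029, 0.1131]
wrist_force: [1.8, -7.2, -8.1]
eef_pos: [0.5887, 0.003, 0.1093]
wrist_force: [1.9, -7.6, -6.8]
eef_pos: [0.5886, 0.0034, 0.1057]
wrist_force: [1.3, -7.2, -5.0]
eef_pos: [0.5882, 0.0059, 0.1023]
wrist_force: [0.9, -3.1, 0.3]
```

```bash
python3 -m inch '[[[-4.5,0.3,4.2,0,0],[-4.5,0.3,4.2,0,0],[0,0,0,0,0],[0,0,0,0,0]]]'|sed -n '1,2p;4p'; python3 -c "
from station import vision as v;import cv2
cv2.imwrite('pics/w6.png',v.snapshot('wrist')[:,:,::-1])
a=cv2.imread('pics/w6.png',0)[60:400,80:480]
import numpy as np
# wire columns of ring left/right against finger at a few rows
for r in(170,180,190,200,210,220):print(r,a[r,110:290:4])"
```

```text
t: 18.12
eef_pos: [0.5876, 0.005, 0.0888]
wrist_force: [-0.4, 0.5, -0.6]
170 [ 70  81  98 102 103 104 104 105 105 105 103 104 144 167 169 170 171 170
 165 166 169 167 154 130 117 120 128 134 138 143 142 136 129 122 116 115
 119 120 119 107 101  80  67  92 111]
180 [104 120 130 141 146 132 105 106 106 140 125 155 137 155 143 120 117 125
 133 139 146 152 148 139 130 121 113 104  95 102 122 108 108 106 107 106
  85  88 104 114 119 121 119  97  65]
190 [108 147 147 147 119 105 104 103 120 129 136 145 154 155 147 134 125 118
 109  99  97 128 160 166 161 160 159 109 107 111 130 154 130 107 107 106
 106 105 105  96  86 108 116 101 105]
200 [118 118 107 106 104 104 113 127 122 112 102  89  90  94 143 171 172 172
  89  97  94  44  56  99  98  83  72  72  59  55  54  52  91 103 103 105
 104 103 104 105  77 103 114 109  84]
210 [104 106 108 106 101 122 125 117  95  91 148 152 118 106  99  68  39  41
  95  96  95  36  47  96  95  82  38  47 102 100 105 105  89  66  45  45
  55 104 105 105  84  94 112 115 117]
220 [141 105 106 105 126 123 109  81 104 107 143 149 107  96  37  34  34  45
  96  97  93  34  40  95  95  93  35  35  34  63 102 105 106 106 106  43
  42  53 101 115 128  82 109 115 105]
```

The contact force has gone and the fingers hang free in the opening (wires at columns 130 and 278, fingers at 180-225). I'll retract along the tool axis.

```bash
python3 -m inch '[[[0,0,-15,0,0],[0,0,-25,0,0],[0,0,-30,0,0],[0,0,-30,0,0],[0,0,-30,0,0],[0,0,0,0,0],[0,0,0,0,0]]]'|sed -n '1,2p;4p'; cat > m.py <<'E'
from h import *
from station import readout;from scipy.spatial.transform import Rotation as R
s=readout.state();T=np.eye(4);T[:3,:3]=R.from_rotvec(s['orientation']).as_matrix();T[:3,3]=s['eef_pos']
im=vision.snapshot("wrist");cv2.imwrite("pics/w7.png",im[:,:,::-1]);i=vision.camera_info("wrist")
g=cv2.cvtColor(im,cv2.COLOR_RGB2GRAY);H=np.linalg.inv(np.array(i['hand_eye']))@np.linalg.inv(T)
def px(P):q=H@[*P,1];return q[:2]/q[2]*i['fx']+[i['cx'],i['cy']]
# bright swing arm on the table: min-area rectangle orientation through its edges
pv=np.array([.557,.147])
L=cv2.createLineSegmentDetector().detect(g)[0][:,0]
for l in L:
    A,B=(plane(ray("wrist",p,T),.036)[:2] for p in(l[:2],l[2:]))
    n=np.linalg.norm(B-A);m=(A+B)/2
    if n>.025 and np.linalg.norm(m-pv)<.13:
        d=B-A;d=d*np.sign(d[1]);print(l.round(),A.round(3),B.round(3),'angle from +y deg',np.degrees(np.arctan2(-d[0],d[1])).round(1))
for z in(.112,.124):
  for a in(0,-.262):
    P=[pv[0]-.131*np.sin(a),pv[1]-.131*np.cos(a),z];print("bar px if pin z",z,a,px(P).round())
E
python3 m.py
```

```text
t: 19.05
eef_pos: [0.5871, -0.0895, 0.1783]
wrist_force: [-0.1, -0.6, -0.7]
[291. 202. 260. 211.] [0.603 0.031] [0.571 0.024] angle from +y deg -76.7
[252. 146. 233.  88.] [0.565 0.105] [0.542 0.197] angle from +y deg 13.8
[238.  89. 257. 145.] [0.548 0.195] [0.57  0.106] angle from +y deg 13.8
[256. 205. 290. 196.] [0.568 0.03 ] [0.603 0.038] angle from +y deg -76.9
[219. 172. 246. 175.] [0.529 0.073] [0.557 0.067] angle from +y deg 76.5
[142. 105. 129. 171.] [0.43  0.179] [0.43  0.083] angle from +y deg -0.0
[216.  87. 193. 102.] [0.521 0.202] [0.494 0.178] angle from +y deg -48.7
[224.  87. 245.  82.] [0.531 0.201] [0.557 0.208] angle from +y deg -75.7
[281. 165. 300. 149.] [0.595 0.077] [0.618 0.096] angle from +y deg -48.9
[193. 156. 221. 173.] [0.499 0.097] [0.53  0.072] angle from +y deg 51.1
[307. 100. 276.  82.] [0.632 0.169] [0.596 0.203] angle from +y deg 45.9
[300. 149. 310. 127.] [0.618 0.097] [0.631 0.127] angle from +y deg -23.7
[281. 175. 252. 183.] [0.594 0.064] [0.564 0.057] angle from +y deg -76.2
[351. 129. 318. 131.] [0.676 0.12 ] [0.64  0.121] angle from +y deg 
[... 1071 characters left out ...]
5 0.154] angle from +y deg -25.6
[146. 131. 177. 128.] [0.44  0.138] [0.477 0.138] angle from +y deg 89.6
[197.  99. 152. 102.] [0.498 0.184] [0.441 0.185] angle from +y deg 89.6
[251. 173. 276. 166.] [0.562 0.07 ] [0.59  0.076] angle from +y deg -76.2
[192. 209. 212. 186.] [0.502 0.03 ] [0.522 0.056] angle from +y deg -36.9
[243. 152. 248. 171.] [0.554 0.098] [0.56  0.072] angle from +y deg 13.1
[317. 201. 313. 179.] [0.629 0.031] [0.628 0.056] angle from +y deg 3.1
[236. 197. 247. 234.] [0.547 0.041] [ 0.558 -0.001] angle from +y deg 14.5
bar px if pin z 0.112 0 [234. 176.]
bar px if pin z 0.112 -0.262 [277. 168.]
bar px if pin z 0.124 0 [231. 167.]
bar px if pin z 0.124 -0.262 [276. 159.]
```

The arm measures 13.8° from world +y and about 14-15° relative to the fence. The bar's centre is at about (276,170), against a predicted (277,168) for home and (276,159) for resting on the plate. The pin is home and nothing is being touched, so I'll hand the job in.

```bash
python3 -c "
from station import ctrl;print(ctrl.sign_off())"
```

```text
the job is handed in; nothing more can be done
None
```

I lifted the pin by its ring, swung the arm one hole towards the channel (about 14–15° against the fence) and let the pin drop home, then handed the job in at about 19 s; camera and force checks agree, but sign-off returned no verdict.

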